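Push the broken tile out through the sherd chute's dust flap

ROBOT

A 6-joint arm with a two-finger parallel gripper is mounted at the origin on the work surface. World frame = base frame: x ahead of the robot, y to its left, z up, the work surface at z = 0. Lengths are in m, angles in rad, forces in N, time in s.
With the tool pointing down it reaches from about 0.25 to 0.725 m from the base axis. Payload 4 kg.
Tool frame: the origin (TCP) lies midway between the tips of the shut fingers; the grasp point (between the pads) lies 19 mm behind it (bot.grip_point_offset is the distance from the TCP to the grasp point, in m); z points along the fingers, y is the line along which they close (so a half turn about z gives the same grasp; the last joint's range is limited). The gripper opens to 85 mm and grips with 20 to 120 N. Pads are 22 mm wide; open, the fingers measure 114 mm over their backs; the gripper's body (76 mm by 85 mm) begins 54 mm behind the grasp point. The pads swing forward as they close: fully open they stand 13 mm farther back than shut.
Start: joints at [-1.172, 0.241, 0.005, 1.335, 0, 1.571], TCP at [0.194, -0.461, 0.194] pointing down, gripper open.
Joint ranges: [-2.72, 2.72], [-1.05, 1.87], [-1.09, 1.28], [-1.99, 2.15], [-1.42, 1.44], [-3.14, 3.14]. Speed limits (rad/s): [2.79, 2.79, 3.14, 3.14, 3.14, 3.14].

INTERFACE

Orientations are given as a unit quaternion [x, y, z, w].
In Python, from workcell import bot gives the robot as it stands.
- The arm moves only by the tool step_arm, never from a script. Its argument "targets" is text: rows parted by semicolons, each of 7 numbers parted by spaces: the opening, from -1 (shut) to 1 (fully open), so that 0 is half open, then the shift along the world's x, y, z normalised to -1 to 1, where 1 is 0.5 m, then the turn, a rotation vector about the world's x, y, z normalised to -1 to 1, where 1 is pi/4 rad. In form: gripper x y z wx wy wz; .... A call has 1 to 10 rows; each row is the pose to reach, as a shift and turn from the pose commanded when the call began; what a row does not reach only later rows make up. A row lasts 1/12 s, in which the tool goes at most 41.7 mm and 7.16 degrees, less where a joint would pass 70% of its speed; a pose out of reach is approached as far as the arm can. A call with a number of a shift or a turn outside -1 to 1 is refused whole. A call with a gripper value outside its range is refused whole. The fingers move at their own pace and stop on an object; the grip force is fixed at half the most. Time passes only in rows, so rows that repeat a pose let the fingers close. It gives the time, the measured TCP pose, the force, the opening and the grip force at its end, in the units of the state.
- bot.get_obs(): the state, without advancing time (a new reading comes with each control period).
- bot.camera(name): name is "scene" or "top" or "wrist"; returns the picture (420x560x3 uint8, red, green, blue); there is no depth.
- bot.camera_info(name): a dict with "vertical_fov" (degrees; the focal length in pixels is half the picture's height over the tangent of half this angle, whatever the lens; pixels are square), "cx", "cy" (the principal point, pixels), "pose" (4x4, takes a point from camera to world coordinates). Camera axes: x right, y up, looking along -z (the intrinsics and any distortion apply to the point x, -y, -z); pixel columns grow to the right and rows downward; lengths in m; the calibration is good to about 2 mm. A picture is of the moment at which its call begins: read the wrist's pose just before it. camera_info takes no time and is no camera call; for the wrist camera it gives the pose at the moment of the call.
- bot.job_done(): hands the job in; it is judged then, once.
The state is a dict: "clock": time; "joint_pos": joint angles; "joint_vel": joint speeds; "tau": joint torques, N m; "eef_pos": TCP position; "tool_rot": TCP orientation; "ft_force": force on the tool from outside, world axes, zero at the start; "ft_torque": the same for the moment, N m; "grip_width": finger opening in m; "grasp_force": force on a finger pad.
Only numpy, scipy, OpenCV 4.12 (cv2) and the standard library are available. Lean on these libraries where they do the work, as an engineer would, in place of code of your own. Each camera call takes 0.05 s, during which the arm holds its last target. There are 200 camera calls.

TASK

Clear the reject: slide the blue tile with the snapped-off corner across the bench and push it in under the red dust flap of the sherd chute until it drops into the bin below, then draw the fingers back out so that the flap swings shut. Only push the tile along the bench with the fingers, do not pick it up, and leave the whole tile and everything else where it lies.

Things in the scene. Friction and masses are not known exactly. Their poses are not given: they have to be found in the camera images.
- broken_tile: The reject: thick terracotta tile, glazed top blue with a white line near the edge, 110 x 110 mm, 24 mm thick, about 0.46 kg, lying flat, glaze up. Origin: centre of the unbroken square, on its underside; x, y parallel to its sides. The -x, -y corner is snapped off at 45 degrees, taking 45 mm of two sides; the +x and +y sides are whole. At the start turned at most 0.4 rad from the world axes.
- whole_tile: A good tile of the same kind, 110 x 110 x 24 mm, all four corners present; must stay where it is. Origin: centre of its underside. It lies beside the broken one, on either side.
- chute: Sheet-metal sherd chute fixed on the bench's right-hand (-y) edge, anywhere along it. Origin: on the bench top, mid-mouth, below the hinge rod; axes as the world's. The mouth faces +y. Cheek plates 150 mm apart inside, 138 mm high, run from y = 0 to -228 mm (back plate), a clear window on top. Two guide wings 30 mm high flare from 150 mm apart at y = 0 to 175 mm apart at y = +40 mm.
- dust_flap (a joint): Angle of the red steel flap hung in the mouth from an 8 mm rod 124 mm above the bench. 0 = shut, hanging almost upright; grows as its lower edge goes inward (-y) and up, to 1.4 rad; cannot swing outward. 142 mm wide, 114 mm long, 0.24 kg, swings freely: about 1 N opens it, a tile pushed against it lifts it and slides under, and it falls shut by itself.
- flap_edge (a point): Middle of the flap's rolled lower edge (8 mm round bar); when shut it hangs 14 mm above the bench and 5 mm inside (-y of) the hinge.
- drop_edge (a point): Middle of the bench's edge inside the chute, at bench-top height, 52 mm inside the mouth. The level bench top (no sill) is the chute's floor up to here; beyond it the chute is open below for 170 mm (y) to its back plate, down to the bin. A tile falls once its centre of mass is past this edge.
- bin_floor (a point): Middle of the inside floor of the blue sherd bin that stands on a stool against the bench, under the chute and sticking out beyond it; the floor is 162 mm below the bench top, 264 mm (x) by 252 mm (y) inside, walls 120 mm high.
- glaze_jar: Green glass jar of glaze with white cap, 68 mm diameter, 100 mm high, standing at the left of the bench; leave alone. Origin: centre of its underside.
- bisque_cup: Terracotta cup, 76 mm diameter, 85 mm high, at the left of the bench; leave alone. Origin: centre of its underside.
- pot_lid: White conical pot lid, 90 mm diameter, 56 mm high, at the far side, right; leave alone. Origin: centre of its underside.
- brush: Brush lying flat on the left of the two tiles, handle along its own -x; leave alone. Origin under its middle.
- spatula: Wooden-handled spatula lying flat at the far side, handle along its own -x; leave alone. Origin under its middle.
- rolling_pin: Wooden rolling pin, 48 mm thick, 360 mm long with its handles, along its own x, at the left of the bench; leave alone. Origin under its middle.

How it is judged:
On the way, in this order (a step that is already met when the one before it is completed fails the run):
1. the flap is pushed open with the tile lying flat in the mouth (value of joint dust_flap above 0.35 rad and y of broken_tile in the frame of chute between -0.1 and 0.06 m and z of broken_tile in the frame of chute above -0.03 m and x of broken_tile in the frame of chute between -0.075 and 0.075 m), for 0.1 s.
2. the tile has dropped down the chute (z of broken_tile in the frame of chute below -0.05 m and x of broken_tile in the frame of chute between -0.132 and 0.132 m), for 0.1 s.
At the end, for the whole second after the job is handed in: The broken tile has come to rest in the sherd bin (within its walls, its origin less than 100 mm above its floor), the dust flap hangs shut (within 0.08 rad), and the whole tile, jar, cup, lid, brush, spatula and rolling pin are within 15 mm of where they started (x of broken_tile in the frame of bin_floor between -0.132 and 0.132 m and y of broken_tile in the frame of bin_floor between -0.126 and 0.126 m and z of broken_tile in the frame of bin_floor below 0.1 m and linear speed of broken_tile below 0.15 m/s and value of joint dust_flap below 0.08 rad and distance of each of whole_tile, glaze_jar, bisque_cup, pot_lid, brush, spatula, rolling_pin from where it was at the start of the episode below 0.015 m); the robot touches nothing.
It fails at once if the broken tile is picked up (its underside centre more than 20 mm above the bench) (height (world z) of broken_tile above 0.02 m).
It fails at once if the whole tile is shifted by more than 15 mm (distance of whole_tile from where it was at the start of the episode above 0.015 m).
It fails at once if the jar, cup, lid, brush, spatula or rolling pin is shifted by more than 15 mm (distance of any of glaze_jar, bisque_cup, pot_lid, brush, spatula, rolling_pin from where it was at the start of the episode above 0.015 m).
It also fails if it takes over 67 s, if anything falls off the work surface, if the arm or the gripper's body presses on something with over 40 N, if the wrist force passes 120 N, or if a joint passes its speed limit or range.

## Working session

There is one attempt and no reset: what is moved stays moved. The work goes in short steps, Python scripts to look and compute and a tool call to move; the robot and the scene stay as the last step left them, time stands still between calls to the robot, and variables do not carry over. Pictures are saved under pics/ and viewed, at most 10 in all, crops included, and the job is handed in when it is done.

Besides the shell and the picture viewer there is one more tool, called after ">>>" as name(argument=value, ...) on one line, values as JSON. step_arm: Moves the arm, as the interface text tells. Scaled input: -1 to 1 covers 0.5 m each way for a shift and pi/4 rad each way for a turn. Its arguments: {"type":"object","properties":{"targets":{"type":"string"}},"required":["targets"]}

```bash
mkdir -p pics
cat > h.py <<'E'
import numpy as np,cv2
from workcell import bot
def snap(n,f):
    im=bot.camera(n); cv2.imwrite('pics/'+f,cv2.cvtColor(im,cv2.COLOR_RGB2BGR)); return im
def px2w(n,pts,z=0.):
    i=bot.camera_info(n);P=np.array(i['pose']);f=210/np.tan(np.radians(i['vertical_fov'])/2)
    o=[]
    for u,v in pts:
        d=P[:3,:3]@np.array([(u-i['cx'])/f,-(v-i['cy'])/f,-1]);c=P[:3,3]
        o.append(c+d*(z-c[2])/d[2])
    return np.array(o)
E
python3 - <<'E'
from h import *
for n in('top','scene'): snap(n,n+'1.png'); i=bot.camera_info(n);print({k:(np.round(v,3).tolist() if k=='pose' else v) for k,v in i.items()})
o=bot.get_obs();print(o['eef_pos'],o['tool_rot'],o['clock'])
E
```

```text
{'vertical_fov': 54.96971893722841, 'cx': 279.2289582797175, 'cy': 208.39689621540583, 'pose': [[-0.001, 0.994, -0.11, 0.483], [-1.0, -0.004, -0.022, 0.012], [-0.022, 0.11, 0.994, 1.154], [0.0, 0.0, 0.0, 1.0]]}
{'vertical_fov': 45.306955061369216, 'cx': 284.1256128296681, 'cy': 204.61244687548884, 'pose': [[0.672, -0.397, 0.625, 1.586], [0.74, 0.375, -0.558, -0.85], [-0.013, 0.837, 0.546, 0.897], [0.0, 0.0, 0.0, 1.0]]}
[ 0.19390474 -0.46018504  0.19310618] [ 9.80183769e-01  1.98088059e-01 -1.94519764e-04 -9.28757731e-04] 0.1
```

View pics/top1.png

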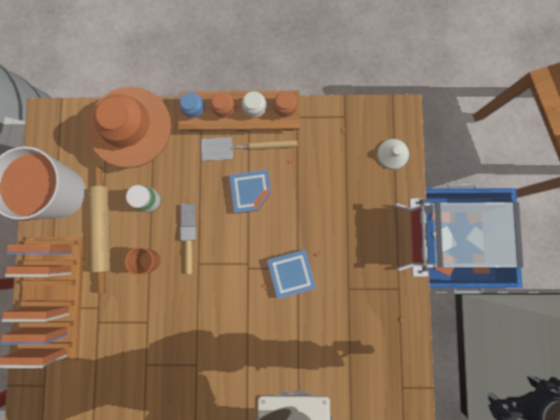

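View pics/scene1.png

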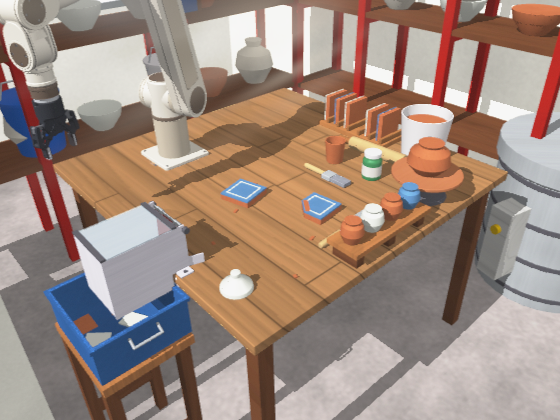

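The top view shows the broken tile at about (250,192), with its missing corner at lower right (265,200). The whole tile is at (291,274), the chute mouth at about (418,236) and the lid at (393,153). I'll enlarge these.

Run:
```python
import cv2
im=cv2.imread('pics/top1.png')
a=cv2.resize(im[160:310,215:335],None,fx=4,fy=4,interpolation=cv2.INTER_CUBIC)
cv2.imwrite('pics/c1.png',a)
b=cv2.resize(im[180:300,380:530],None,fx=5,fy=5,interpolation=cv2.INTER_CUBIC)
cv2.imwrite('pics/c2.png',b)
```

```text
(no output)
```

View pics/c1.png

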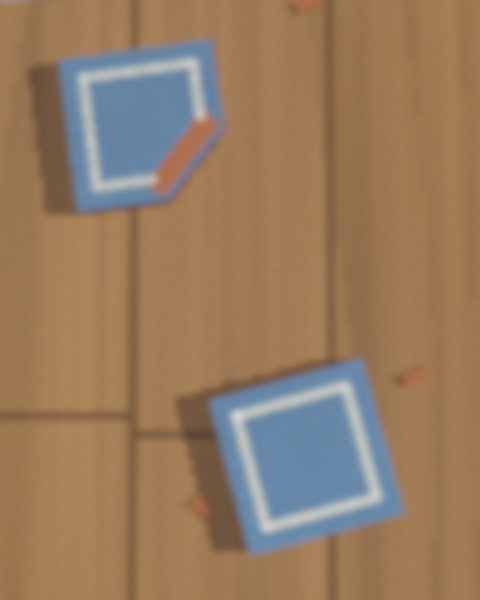

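View pics/c2.png

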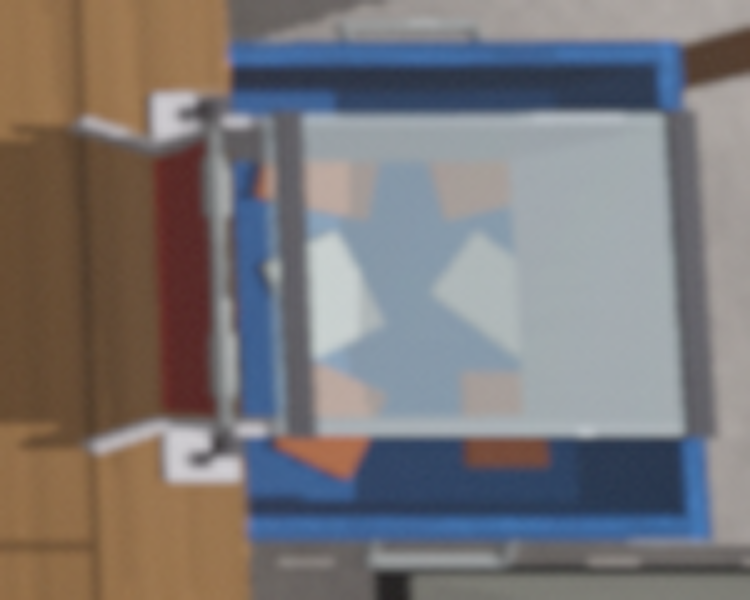

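In the crops, the broken tile's corners are at (60,60), (212,40) and (78,212), and the whole tile's at (208,402), (362,358), (404,512) and (250,552). The wing tips are at (82,122) and (95,448), and the rod runs x≈213–225.

Run:
```python
from h import *
np.set_printoptions(precision=4,suppress=True)
A=lambda l:[(u/4-.4+215,v/4-.4+160) for u,v in l]
B=lambda l:[(u/5-.4+380,v/5-.4+180) for u,v in l]
b=px2w('top',A([(60,60),(212,40),(78,212),(226,122)]),.024);print(b[:,:2]);print('centre',(b[1]+b[2])/2, np.linalg.norm(b[0]-b[1]),np.linalg.norm(b[0]-b[2]), 'ang',np.arctan2(*(b[0]-b[2])[[1,0]]),np.arctan2(*(b[1]-b[0])[[0,1]]*[1,-1]))
w=px2w('top',A([(208,402),(362,358),(404,512),(250,552)]),.024);print(w[:,:2],w.mean(0))
print('wing',px2w('top',B([(82,122),(95,448),(160,148),(165,420)]),.03)[:,:2])
print('rod',px2w('top',B([(208,110),(225,445),(217,280)]),.124)[:,:2])
print('lid',px2w('top',[(393,154)],.02))
print('spat',px2w('top',[(297,144)],.01),px2w('top',[(202,160)],.01))
o=bot.get_obs();print(o['grip_width'],o['ft_force'])
```

```text
[[0.7061 0.1791]
 [0.72   0.0706]
 [0.5972 0.165 ]
 [0.6609 0.0606]]
centre [0.6586 0.1178 0.024 ] 0.10932781429015621 0.10987226401971159 ang 0.1285415840057922 0.12712498739343486
[[ 0.4642  0.0729]
 [ 0.4944 -0.0342]
 [ 0.389  -0.0622]
 [ 0.3618  0.0438]] [0.4273 0.005  0.024 ]
wing [[ 0.6191 -0.2881]
 [ 0.4392 -0.2893]
 [ 0.6044 -0.3308]
 [ 0.4544 -0.3279]]
rod [[ 0.6136 -0.3271]
 [ 0.4444 -0.3289]
 [ 0.527  -0.3282]]
lid [[ 0.764  -0.2871  0.02  ]]
spat [[ 0.798  -0.0139  0.01  ]] [[0.7524 0.2621 0.01  ]]
0.0850680432151575 [ 0.0945  0.8611 -0.5791]
```

>>> step_arm(targets="0 0.08 0.12 0.04 0 0 0.15; 0 0.16 0.24 0.04 0 0 0.3; 0 0.24 0.36 0.04 0 0 0.45; 0 0.32 0.48 0.04 0 0 0.6; 0 0.4 0.6 0.04 0 0 0.75; 0 0.44 0.7 0.04 0 0 0.9; 0 0.44 0.72 0.04 0 0 1; 0 0.44 0.72 0.04 0 0 1; 0 0.44 0.72 0.04 0 0 1; 0 0.44 0.72 0.04 0 0 1")

```text
clock: 0.93
eef_pos: [0.4109, -0.1051, 0.2137]
tool_rot: [0.83, 0.558, -0.0, -0.0]
ft_force: [0.4, -0.3, 0.2]
grip_width: 0.0426
grasp_force: 0.0
```

```bash
cat >> h.py <<'E'
from scipy.spatial.transform import Rotation as R
def goal(x,y,z,a,tilt):
    # yaw a: tool y along (cos a, sin a); tilt: fingers lean toward (sin a,-cos a)
    ty=np.array([np.cos(a),np.sin(a),0]);p=np.array([np.sin(a),-np.cos(a),0])
    tz=p*np.sin(tilt)+np.array([0,0,-np.cos(tilt)]);tx=np.cross(ty,tz)
    return np.array([x,y,z]),R.from_matrix(np.c_[tx,ty,tz])
def delta(*g):
    o=bot.get_obs();p,r=goal(*g);q=R.from_quat(o['tool_rot'])
    return np.round(np.r_[(p-o['eef_pos'])/.5,(r*q.inv()).as_rotvec()/(np.pi/4)],3)
def st():
    o=bot.get_obs();m=R.from_quat(o['tool_rot']).as_matrix()
    print('t',round(o['clock'],2),'p',np.round(o['eef_pos'],4),'yaw',round(np.arctan2(m[1,1],m[0,1]),3),'tilt',round(np.arccos(-m[2,2]),3),'F',np.round(o['ft_force'],1),'w',round(o['grip_width'],4),'q',np.round(o['joint_pos'],2))
E
python3 -c "
from h import *
st();print(delta(.644,.225,.10,.128,0));print(px2w('top',[(188,205),(143,205),(188,272)],.01))"
```

```text
t 0.93 p [ 0.4109 -0.1051  0.2137] yaw -0.387 tilt 0.0 F [ 0.4 -0.3  0.2] w 0.0426 q [-0.25  0.08 -0.14  1.35 -0.    1.71]
[ 0.466  0.66  -0.227  0.    -0.     0.655]
[[0.6209784  0.29978613 0.01      ]
 [0.62148642 0.42995126 0.01      ]
 [0.43084604 0.29525058 0.01      ]]
```

>>> step_arm(targets="0 0.06 0.08 -0.02 0 0 0.1; 0 0.12 0.16 -0.04 0 0 0.2; 0 0.18 0.24 -0.06 0 0 0.3; 0 0.24 0.32 -0.08 0 0 0.4; 0 0.3 0.4 -0.1 0 0 0.5; 0 0.36 0.48 -0.12 0 0 0.6; 0 0.42 0.56 -0.15 0 0 0.65; 0 0.46 0.64 -0.19 0 0 0.655; 0 0.466 0.66 -0.227 0 0 0.655; 0 0.466 0.66 -0.227 0 0 0.655")

```text
clock: 1.77
eef_pos: [0.6417, 0.2201, 0.102]
tool_rot: [0.66, 0.751, 0.0, 0.0]
ft_force: [1.0, -0.5, -0.4]
grip_width: 0.0432
grasp_force: 0.0
```

```bash
python3 -c "
from h import *
snap('wrist','w1.png');snap('top','top2.png');st();print(delta(.644,.220,.012,.128,0))"
```

```text
t 1.87 p [0.6387 0.2224 0.0939] yaw 0.133 tilt 0.011 F [-0.6 -0.7 -1.3] w 0.0424 q [0.33 0.66 0.39 1.32 0.   1.77]
[ 0.011 -0.005 -0.164  0.003 -0.014 -0.007]
```

View pics/w1.png

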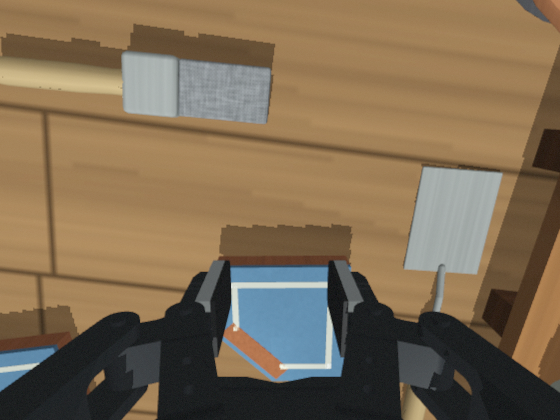

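The wrist view shows the tile's rear edge at row ~262, columns 220–352, square to the fingers and centred between them. I'll descend behind it.

>>> step_arm(targets="0 0 0 -0.04 0 0 0; 0 0 0 -0.08 0 0 0; 0 0 0 -0.12 0 0 0; 0 0.01 0 -0.15 0 0 0; 0 0.01 0 -0.164 0 0 0; 0 0.01 0 -0.164 0 0 0; 0 0.01 0 -0.164 0 0 0")

```text
clock: 2.45
eef_pos: [0.6461, 0.2179, 0.0215]
tool_rot: [0.661, 0.751, 0.0, 0.0]
ft_force: [0.4, 0.1, 1.0]
grip_width: 0.0428
grasp_force: 0.0
```

```bash
python3 -c "
from h import *
st();i=bot.camera_info('wrist')['pose'];o=bot.get_obs();print(R.from_quat(o['tool_rot']).inv().apply(np.array(i)[:3,3]-o['eef_pos']))
for g in [(.645,.19,.01,.128,0),(.642,.15,.01,.05,0),(.632,.11,.01,-.1,0.1),(.617,.07,.01,-.25,.2)]: print(delta(*g))"
```

```text
t 2.45 p [0.6461 0.2179 0.0215] yaw 0.127 tilt 0.0 F [0.4 0.1 1. ] w 0.0428 q [0.33 0.71 0.29 1.15 0.   1.77]
[ 0.0706749  -0.00029062 -0.17972103]
[-0.002 -0.056 -0.023 -0.     0.     0.001]
[-0.008 -0.136 -0.023 -0.     0.    -0.098]
[-0.028 -0.216 -0.023 -0.128 -0.002 -0.289]
[-0.058 -0.296 -0.023 -0.256  0.016 -0.479]
```

>>> step_arm(targets="0 0 -0.016 -0.012 0 0 0; 0 0 -0.032 -0.022 0 0 0; 0 0 -0.048 -0.022 0 0 0; 0 -0.002 -0.064 -0.022 0 0 0; 0 -0.003 -0.08 -0.022 0 0 -0.02; 0 -0.004 -0.096 -0.022 0 0 -0.04; 0 -0.005 -0.112 -0.022 0 0 -0.06; 0 -0.007 -0.128 -0.022 0 0 -0.09; 0 -0.009 -0.144 -0.022 0 0 -0.12; 0 -0.012 -0.16 -0.022 0 0 -0.15")

```text
clock: 3.28
eef_pos: [0.6399, 0.1374, 0.0102]
tool_rot: [0.704, 0.71, 0.0, 0.0]
ft_force: [1.0, 0.2, -0.2]
grip_width: 0.0428
grasp_force: 0.0
```

```bash
cat > seg.py <<'E'
import sys
from h import *
st()
g=eval(sys.argv[1]);n=10
# interpolate to final pose
d=delta(*g);print('final',d)
if len(sys.argv)>2:
    im=snap('top',sys.argv[2]); hsv=cv2.cvtColor(im,cv2.COLOR_RGB2HSV)
    m=cv2.inRange(hsv,(100,100,80),(118,255,255)); m[:,400:]=0; m[:130]=0;m=cv2.morphologyEx(m,cv2.MORPH_CLOSE,np.ones((9,9)))
    for c in cv2.findContours(m,0,2)[0]:
        if cv2.contourArea(c)>300:
            r=cv2.minAreaRect(c);b=px2w('top',cv2.boxPoints(r),.024);e=b[1]-b[0];a=np.arctan2(e[1],e[0]);a=(a+np.pi/4)%(np.pi/2)-np.pi/4
            print('tile',b.mean(0)[:2].round(4),'ang',round(a,3),'sz',np.round([np.linalg.norm(e),np.linalg.norm(b[2]-b[1])],3))
E
python3 seg.py "(.617,.07,.011,-.2,.15)" top3.png
```

```text
t 3.28 p [0.6399 0.1374 0.0102] yaw 0.008 tilt 0.0 F [ 1.   0.2 -0.2] w 0.0428 q [ 0.21  0.67  0.18  1.08 -0.    1.77]
final [-0.046 -0.135  0.002 -0.19   0.019 -0.264]
```

Run:
```python
import cv2
im=cv2.imread('pics/top3.png')
cv2.imwrite('pics/c3.png',cv2.resize(im[130:310,200:440],None,fx=3,fy=3,interpolation=cv2.INTER_CUBIC))
h=cv2.cvtColor(cv2.imread('pics/top1.png'),cv2.COLOR_BGR2HSV);print(h[190,248],h[276,290],h[182,240],h[260,220])
```

```text
[105  98 162] [105  98 167] [105 100 164] [ 15 124 156]
```

View pics/c3.png

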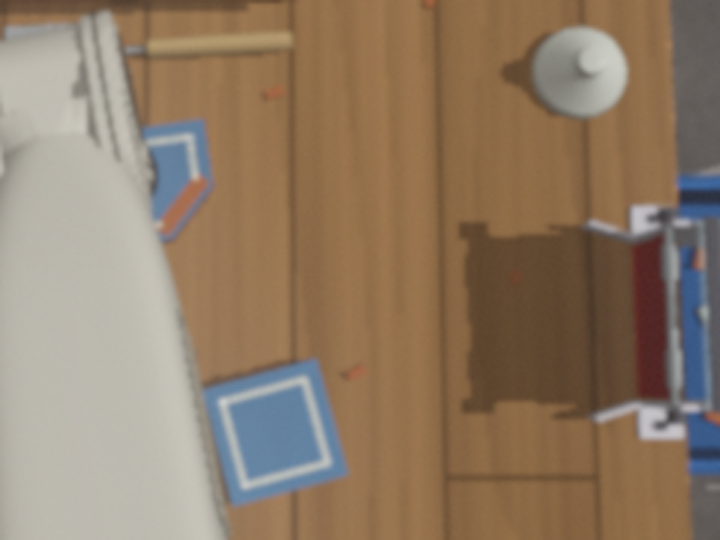

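The tile's right edge is still at (268,169)–(271,191), so it hasn't moved. I'll check with the wrist camera.

Run:
```python
from h import *
i=bot.camera_info('wrist');print(i['vertical_fov'],i['cx'],i['cy'],np.round(i['pose'],3))
snap('wrist','w2.png');st()
print([ (round(a,3),px2w('wrist',[(a,b)],.024).round(3).tolist()) for a,b in [(280,262),(280,300)]])
```

```text
61.89777138560379 278.79816167863163 214.06004018053042 [[ 1.    -0.005 -0.001  0.639]
 [ 0.005  0.96   0.28   0.207]
 [-0.001 -0.28   0.96   0.19 ]
 [ 0.     0.     0.     1.   ]]
t 3.38 p [0.6396 0.1366 0.0102] yaw 0.007 tilt 0.001 F [ 0.2 -0.1 -0.4] w 0.0424 q [ 0.21  0.67  0.18  1.08 -0.    1.77]
[(280, [[0.64, 0.133, 0.024]]), (280, [[0.64, 0.112, 0.024]])]
```

View pics/w2.png

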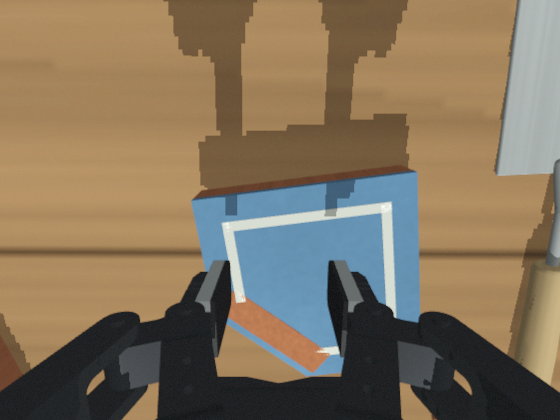

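The wrist view shows the half-open fingertips at row ~265 hovering over the tile, whose rear edge is at rows 167–200. They passed above it without touching. The tips must stand well behind the nominal TCP, so I'll back off and feel for the bench.

>>> step_arm(targets="0 0 0 0.03 0 0 0; 0 0 0.04 0.03 0 0 0.03; 0 0.002 0.08 0.03 0 0 0.07; 0 0.006 0.12 0.03 0 0 0.11; 0 0.012 0.16 0.03 0 0 0.15; 0 0.012 0.18 0.02 0 0 0.15; 0 0.012 0.18 0.01 0 0 0.15; 0 0.012 0.18 0 0 0 0.15; 0 0.012 0.18 -0.01 0 0 0.15; 0 0.012 0.18 -0.01 0 0 0.15")

```text
clock: 4.22
eef_pos: [0.6445, 0.2265, 0.003]
tool_rot: [0.661, 0.75, -0.002, -0.001]
ft_force: [0.1, 0.8, 0.8]
grip_width: 0.0423
grasp_force: 0.0
```

Run:
```python
from h import *
st();snap('wrist','w3.png');st()
```

```text
t 4.22 p [0.6445 0.2265 0.003 ] yaw 0.126 tilt 0.004 F [0.1 0.8 0.8] w 0.0423 q [ 0.34  0.73  0.28  1.12 -0.    1.78]
t 4.27 p [0.6449 0.2266 0.0038] yaw 0.126 tilt 0.003 F [ 0.1 -1.   0.2] w 0.0424 q [ 0.34  0.73  0.28  1.13 -0.    1.78]
```

View pics/w3.png

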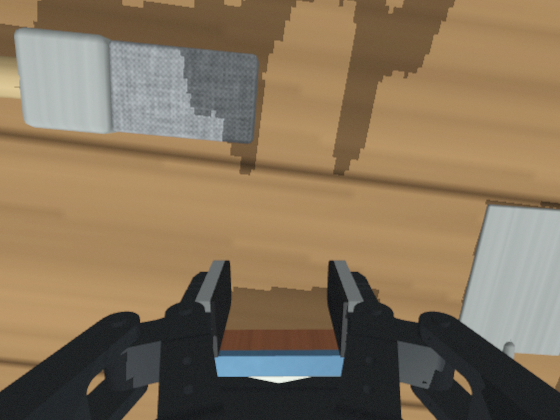

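The tips at row ~262 are still well away from their shadows at row ~175, so there is more height to lose. I'll descend in small steps.

>>> step_arm(targets="0 0 0 -0.006 0 0 0; 0 0 0 -0.012 0 0 0; 0 0 0 -0.018 0 0 0; 0 0 0 -0.024 0 0 0; 0 0 0 -0.03 0 0 0; 0 0 0 -0.03 0 0 0")

```text
clock: 4.77
eef_pos: [0.6453, 0.228, -0.0108]
tool_rot: [0.661, 0.751, -0.001, -0.0]
ft_force: [-0.1, 0.4, -1.2]
grip_width: 0.0426
grasp_force: 0.0
```

>>> step_arm(targets="0 0 0 -0.006 0 0 0; 0 0 0 -0.012 0 0 0; 0 0 0 -0.018 0 0 0; 0 0 0 -0.02 0 0 0; 0 0 0 -0.02 0 0 0")

```text
clock: 5.18
eef_pos: [0.6455, 0.2281, -0.0205]
tool_rot: [0.66, 0.751, -0.0, -0.0]
ft_force: [-0.1, -0.7, -0.1]
grip_width: 0.0426
grasp_force: 0.0
```

Run:
```python
from h import *
im=snap('wrist','w4.png');cv2.imwrite('pics/w4c.png',cv2.resize(cv2.cvtColor(im,cv2.COLOR_RGB2BGR)[100:400,150:420],None,fx=2,fy=2));st();i=bot.camera_info('wrist');print(np.array(i['pose'])[:3,3])
```

```text
t 5.23 p [ 0.6457  0.2282 -0.0201] yaw 0.128 tilt 0.001 F [-0.2 -0.6 -0.2] w 0.043 q [ 0.34  0.75  0.26  1.08 -0.    1.78]
[0.6364838  0.29830717 0.15958884]
```

View pics/w4c.png

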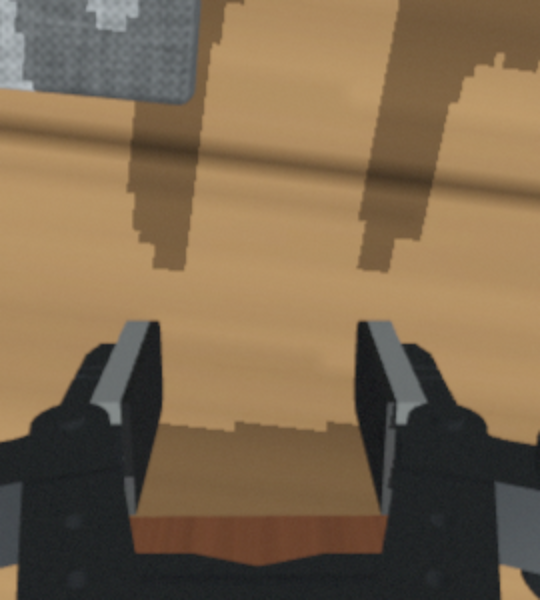

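Tips are at row 320 of the crop and their shadows at row 270, so about 9 mm of clearance remains and the half-open tips stand roughly 30 mm behind the TCP. This is a good pushing height. The tile's rear face is at crop row ~517. Next I'll plan a curved push with that tip offset.

```bash
cat > plan.py <<'E'
import sys
from h import *
from scipy.integrate import cumulative_trapezoid as ct
OFF=.030; s=np.arange(-.07,.62,.001)
a=np.interp(s,[0,.01,.14,.295,.42],[.128,.128,-.5,-.5,0]); tau=np.interp(s,[.12,.26],[0,.65])
z0=np.searchsorted(s,0)
x=ct(np.sin(a),s,initial=0);y=ct(-np.cos(a),s,initial=0)
x+=.658-x[z0];y+=.118-y[z0]
def pose(q):
    k=np.argmin(abs(s-q));p=np.array([np.sin(a[k]),-np.cos(a[k])])
    T=np.array([x[k],y[k]])-(.011*np.cos(tau[k])+.055)*p
    z=.009+.003*tau[k]/.65
    P,r=goal(*T,z,a[k],tau[k]);P=P+OFF*r.as_matrix()[:,2];return P,r,np.r_[x[k],y[k],a[k],tau[k]]
def rows(q0,q1,n):
    o=bot.get_obs();R0=R.from_quat(o['tool_rot'])
    for q in np.linspace(q0,q1,n+1)[1:]:
        P,r,c=pose(q);d=np.r_[(P-o['eef_pos'])/.5,(r*R0.inv()).as_rotvec()/(np.pi/4)]
        print(round(q,3),np.round(d,3),'C',c.round(3))
if __name__=='__main__':
    st();rows(float(sys.argv[1]),float(sys.argv[2]),int(sys.argv[3]))
E
python3 plan.py -.045 .045 9; python3 -c "
from plan import *
for q in (.1,.2,.3,.42,.54): print(pose(q)[2])"
```

```text
t 5.23 p [ 0.6457  0.2282 -0.0201] yaw 0.128 tilt 0.001 F [-0.2 -0.6 -0.2] w 0.043 q [ 0.34  0.75  0.26  1.08 -0.    1.78]
-0.035 [-0.001 -0.02  -0.002  0.    -0.001  0.   ] C [0.654 0.153 0.128 0.   ]
-0.025 [ 0.001 -0.04  -0.002  0.    -0.001  0.   ] C [0.655 0.143 0.128 0.   ]
-0.015 [ 0.004 -0.06  -0.002  0.    -0.001  0.   ] C [0.656 0.133 0.128 0.   ]
-0.005 [ 0.006 -0.08  -0.002  0.    -0.001  0.   ] C [0.657 0.123 0.128 0.   ]
0.005 [ 0.009 -0.099 -0.002  0.    -0.001  0.   ] C [0.659 0.113 0.128 0.   ]
0.015 [ 0.015 -0.119 -0.002  0.    -0.001 -0.031] C [0.66  0.103 0.104 0.   ]
0.025 [ 0.023 -0.138 -0.002  0.    -0.001 -0.092] C [0.661 0.093 0.056 0.   ]
0.035 [ 0.03  -0.158 -0.002  0.    -0.001 -0.154] C [0.661 0.083 0.007 0.   ]
0.045 [ 0.036 -0.178 -0.002  0.    -0.001 -0.215] C [ 0.661  0.073 -0.041  0.   ]
[ 0.65130574  0.01914562 -0.30676923  0.        ]
[ 0.60686331 -0.07024156 -0.5         0.37142857]
[ 0.5589648  -0.15802349 -0.48        0.65      ]
[ 0.53071357 -0.27346813  0.          0.65      ]
[ 0.53071357 -0.39346813  0.          0.65      ]
```

>>> step_arm(targets="0 0 -0.02 0 0 0 0; 0 0 -0.04 0 0 0 0; 0 0.004 -0.06 0 0 0 0; 0 0.006 -0.08 0 0 0 0; 0 0.009 -0.1 0 0 0 0; 0 0.015 -0.12 0 0 0 -0.03; 0 0.023 -0.138 0 0 0 -0.09; 0 0.03 -0.158 0 0 0 -0.154; 0 0.036 -0.178 0 0 0 -0.215; 0 0.036 -0.178 0 0 0 -0.215")

```text
clock: 6.07
eef_pos: [0.6649, 0.1364, -0.0197]
tool_rot: [0.723, 0.691, -0.0, 0.001]
ft_force: [0.3, -0.5, -0.3]
grip_width: 0.0428
grasp_force: 0.0
```

```bash
cat > see.py <<'E'
import sys
from h import *
im=snap('wrist',sys.argv[1]); hsv=cv2.cvtColor(im,cv2.COLOR_RGB2HSV)
m=cv2.inRange(hsv,(98,70,60),(115,255,255))
n,l,s,c=cv2.connectedComponentsWithStats(m)
for k in range(1,n):
    if s[k,4]>150: print('blue',s[k].tolist())
im=snap('top','t'+sys.argv[1]); hsv=cv2.cvtColor(im,cv2.COLOR_RGB2HSV)
m=cv2.inRange(hsv,(98,70,60),(115,255,255));m[:,425:]=0;m[:130]=0
for q in cv2.findContours(cv2.morphologyEx(m,cv2.MORPH_CLOSE,np.ones((7,7))),0,2)[0]:
    if cv2.contourArea(q)>60:
        A=cv2.approxPolyDP(q,2.5,True)[:,0]; print('top',A.tolist(),px2w('top',A,.024)[:,:2].round(3).tolist())
E
python3 see.py s1.png; python3 plan.py .045 .125 9
```

```text
blue [154, 302, 26, 18, 238]
blue [224, 302, 111, 31, 3161]
blue [381, 303, 22, 17, 194]
blue [214, 343, 131, 41, 4361]
top [[304, 251], [271, 260], [277, 263], [278, 274], [274, 276], [279, 297], [314, 287]] [[0.489, -0.031], [0.464, 0.061], [0.456, 0.044], [0.426, 0.041], [0.42, 0.052], [0.363, 0.039], [0.391, -0.058]]
top [[286, 173], [252, 171], [257, 174], [256, 199], [260, 208], [266, 208], [266, 201], [279, 189], [286, 189]] [[0.71, 0.018], [0.716, 0.115], [0.707, 0.101], [0.636, 0.103], [0.61, 0.092], [0.61, 0.075], [0.63, 0.075], [0.664, 0.038], [0.664, 0.018]]
t 6.17 p [ 0.6641  0.138  -0.0199] yaw -0.042 tilt 0.001 F [ 0.2 -0.5 -0.1] w 0.0424 q [ 0.21  0.74  0.23  1.06 -0.    1.82]
0.054 [ 0.003 -0.016 -0.002  0.001 -0.    -0.054] C [ 0.66   0.064 -0.085  0.   ]
0.063 [ 0.007 -0.035 -0.002  0.001 -0.    -0.11 ] C [ 0.659  0.055 -0.128  0.   ]
0.072 [ 0.01  -0.053 -0.002  0.001 -0.    -0.165] C [ 0.658  0.046 -0.172  0.   ]
0.081 [ 0.012 -0.072 -0.002  0.001 -0.    -0.22 ] C [ 0.656  0.037 -0.215  0.   ]
0.089 [ 0.014 -0.089 -0.002  0.001 -0.    -0.27 ] C [ 0.654  0.03  -0.254  0.   ]
0.098 [ 0.014 -0.108 -0.002  0.001 -0.    -0.325] C [ 0.652  0.021 -0.297  0.   ]
0.107 [ 0.014 -0.127 -0.002  0.001 -0.    -0.38 ] C [ 0.649  0.013 -0.341  0.   ]
0.116 [ 0.013 -0.145 -0.002  0.001 -0.    -0.436] C [ 0.646  0.004 -0.384  0.   ]
0.125 [ 0.011 -0.165 -0.002 -0.028  0.007 -0.491] C [ 0.642 -0.004 -0.428  0.023]
```

The tile is tracking: its leading side is at y≈0.018 as planned. I'll continue.

>>> step_arm(targets="0 0.003 -0.016 0 0 0 -0.054; 0 0.007 -0.035 0 0 0 -0.11; 0 0.01 -0.053 0 0 0 -0.165; 0 0.012 -0.072 0 0 0 -0.22; 0 0.014 -0.089 0 0 0 -0.27; 0 0.014 -0.108 0 0 0 -0.325; 0 0.014 -0.127 0 0 0 -0.38; 0 0.013 -0.145 0 0 0 -0.436; 0 0.011 -0.165 0 -0.028 0.007 -0.491; 0 0.011 -0.165 0 -0.028 0.007 -0.491")

```text
clock: 7.0
eef_pos: [0.6693, 0.0559, -0.02]
tool_rot: [0.841, 0.541, -0.01, 0.006]
ft_force: [-0.1, -0.5, -0.0]
grip_width: 0.0428
grasp_force: 0.0
```

```bash
python3 see.py s2.png; python3 plan.py .125 .2 9
```

```text
blue [156, 302, 22, 18, 204]
blue [224, 303, 111, 31, 3136]
blue [383, 304, 22, 17, 209]
blue [214, 343, 131, 41, 4359]
top [[289, 174], [296, 203], [311, 202], [317, 187]] [[0.707, 0.01], [0.624, -0.01], [0.626, -0.052], [0.669, -0.069]]
t 7.1 p [ 0.6693  0.057  -0.02  ] yaw -0.425 tilt 0.022 F [-0.2 -0.1 -0.3] w 0.0429 q [ 0.09  0.74  0.23  1.07 -0.02  2.09]
0.133 [-0.003 -0.022 -0.001 -0.044  0.02  -0.052] C [ 0.639 -0.011 -0.466  0.06 ]
0.142 [-0.009 -0.042 -0.001 -0.091  0.045 -0.095] C [ 0.635 -0.019 -0.5    0.102]
0.15 [-0.018 -0.058 -0.    -0.133  0.066 -0.095] C [ 0.631 -0.026 -0.5    0.139]
0.158 [-0.027 -0.074  0.    -0.176  0.087 -0.095] C [ 0.627 -0.033 -0.5    0.176]
0.167 [-0.036 -0.093  0.001 -0.223  0.111 -0.095] C [ 0.623 -0.041 -0.5    0.218]
0.175 [-0.045 -0.109  0.002 -0.266  0.132 -0.095] C [ 0.619 -0.048 -0.5    0.255]
0.183 [-0.054 -0.125  0.003 -0.308  0.153 -0.095] C [ 0.615 -0.055 -0.5    0.293]
0.192 [-0.064 -0.143  0.004 -0.356  0.177 -0.094] C [ 0.611 -0.063 -0.5    0.334]
0.2 [-0.073 -0.159  0.005 -0.398  0.198 -0.094] C [ 0.607 -0.07  -0.5    0.371]
```

>>> step_arm(targets="0 -0.003 -0.022 0 -0.044 0.02 -0.052; 0 -0.009 -0.042 0 -0.091 0.045 -0.095; 0 -0.018 -0.058 0 -0.133 0.066 -0.095; 0 -0.027 -0.074 0 -0.176 0.087 -0.095; 0 -0.036 -0.093 0.001 -0.223 0.111 -0.095; 0 -0.045 -0.109 0.002 -0.266 0.132 -0.095; 0 -0.054 -0.125 0.003 -0.308 0.153 -0.095; 0 -0.064 -0.143 0.004 -0.356 0.177 -0.094; 0 -0.073 -0.159 0.005 -0.398 0.198 -0.094; 0 -0.073 -0.159 0.005 -0.398 0.198 -0.094")

```text
clock: 7.93
eef_pos: [0.6328, -0.0216, -0.018]
tool_rot: [0.845, 0.502, -0.159, 0.094]
ft_force: [-0.3, 1.7, 0.7]
grip_width: 0.0424
grasp_force: 0.1
```

```bash
python3 see.py s3.png; python3 plan.py .2 .28 9
```

```text
blue [159, 294, 26, 24, 311]
blue [227, 294, 105, 26, 2586]
blue [374, 294, 31, 26, 445]
blue [214, 327, 131, 57, 6191]
blue [0, 352, 36, 28, 592]
top [[304, 251], [295, 253], [300, 291], [314, 287]] [[0.489, -0.031], [0.484, -0.006], [0.38, -0.019], [0.391, -0.058]]
top [[309, 183], [291, 214], [307, 224], [308, 217], [325, 212], [332, 215], [340, 201]] [[0.681, -0.047], [0.593, 0.005], [0.564, -0.04], [0.584, -0.043], [0.598, -0.091], [0.589, -0.11], [0.629, -0.133]]
t 8.03 p [ 0.6329 -0.0219 -0.0177] yaw -0.5 tilt 0.371 F [0.4 0.9 0.4] w 0.0429 q [ 0.12  0.84  0.37  1.32 -0.3   2.23]
0.209 [-0.01  -0.019  0.002 -0.048  0.026 -0.   ] C [ 0.603 -0.078 -0.5    0.413]
0.218 [-0.02  -0.038  0.004 -0.094  0.051 -0.   ] C [ 0.598 -0.086 -0.5    0.455]
0.227 [-0.03  -0.056  0.005 -0.141  0.077 -0.   ] C [ 0.594 -0.094 -0.5    0.497]
0.236 [-0.04  -0.074  0.007 -0.188  0.102 -0.   ] C [ 0.59  -0.102 -0.5    0.539]
0.244 [-0.048 -0.09   0.008 -0.229  0.125 -0.   ] C [ 0.586 -0.109 -0.5    0.576]
0.253 [-0.058 -0.108  0.01  -0.276  0.151 -0.   ] C [ 0.581 -0.117 -0.5    0.618]
0.262 [-0.068 -0.125  0.012 -0.312  0.17  -0.   ] C [ 0.577 -0.125 -0.5    0.65 ]
0.271 [-0.076 -0.141  0.012 -0.312  0.17  -0.   ] C [ 0.573 -0.133 -0.5    0.65 ]
0.28 [-0.085 -0.157  0.012 -0.312  0.17  -0.   ] C [ 0.569 -0.14  -0.5    0.65 ]
```

>>> step_arm(targets="0 -0.01 -0.019 0.002 -0.048 0.026 0; 0 -0.02 -0.038 0.004 -0.094 0.051 0; 0 -0.03 -0.056 0.005 -0.141 0.077 0; 0 -0.04 -0.074 0.007 -0.188 0.102 0; 0 -0.048 -0.09 0.008 -0.229 0.125 0; 0 -0.058 -0.108 0.01 -0.276 0.151 0; 0 -0.068 -0.125 0.012 -0.312 0.17 0; 0 -0.076 -0.141 0.012 -0.312 0.17 0; 0 -0.085 -0.157 0.012 -0.312 0.17 0; 0 -0.085 -0.157 0.012 -0.312 0.17 0")

```text
clock: 8.87
eef_pos: [0.5903, -0.1022, -0.0107]
tool_rot: [0.816, 0.483, -0.274, 0.164]
ft_force: [1.7, 1.4, 1.4]
grip_width: 0.0426
grasp_force: 1.1
```

```bash
python3 see.py s4.png; python3 plan.py .28 .36 9
```

```text
blue [0, 280, 27, 37, 570]
blue [231, 281, 97, 22, 1998]
blue [367, 281, 37, 29, 684]
blue [159, 282, 32, 25, 539]
blue [224, 307, 115, 42, 3987]
blue [278, 353, 63, 4, 233]
top [[297, 252], [300, 275], [310, 279], [308, 288], [314, 286], [305, 253]] [[0.486, -0.012], [0.423, -0.02], [0.412, -0.047], [0.388, -0.041], [0.393, -0.058], [0.484, -0.034]]
top [[315, 227], [332, 237], [333, 230], [349, 225], [358, 228], [366, 212], [331, 196]] [[0.556, -0.062], [0.528, -0.109], [0.547, -0.113], [0.561, -0.157], [0.553, -0.182], [0.598, -0.205], [0.643, -0.108]]
t 8.97 p [ 0.5903 -0.102  -0.0108] yaw -0.502 tilt 0.651 F [0.4 0.6 1.9] w 0.0432 q [ 0.11  0.92  0.39  1.46 -0.52  2.3 ]
0.289 [-0.008 -0.013 -0.002  0.002  0.001  0.002] C [ 0.564 -0.148 -0.5    0.65 ]
0.298 [-0.018 -0.028 -0.002  0.002  0.001  0.017] C [ 0.56  -0.156 -0.488  0.65 ]
0.307 [-0.029 -0.043 -0.002  0.002  0.001  0.063] C [ 0.556 -0.164 -0.452  0.65 ]
0.316 [-0.04  -0.057 -0.002  0.002  0.001  0.109] C [ 0.552 -0.172 -0.416  0.65 ]
0.324 [-0.048 -0.071 -0.002  0.002  0.001  0.15 ] C [ 0.549 -0.18  -0.384  0.65 ]
0.333 [-0.058 -0.087 -0.002  0.002  0.002  0.196] C [ 0.546 -0.188 -0.348  0.65 ]
0.342 [-0.067 -0.103 -0.002  0.002  0.002  0.241] C [ 0.543 -0.197 -0.312  0.65 ]
0.351 [-0.075 -0.119 -0.002  0.002  0.002  0.287] C [ 0.54  -0.205 -0.276  0.65 ]
0.36 [-0.083 -0.136 -0.002  0.002  0.002  0.333] C [ 0.538 -0.214 -0.24   0.65 ]
```

>>> step_arm(targets="0 -0.008 -0.013 0 0 0 0.002; 0 -0.018 -0.028 0 0 0 0.017; 0 -0.029 -0.043 0 0 0 0.063; 0 -0.04 -0.057 0 0 0 0.109; 0 -0.048 -0.071 0 0 0 0.15; 0 -0.058 -0.087 0 0 0 0.196; 0 -0.067 -0.103 0 0 0 0.241; 0 -0.075 -0.119 0 0 0 0.287; 0 -0.083 -0.136 0 0 0 0.333; 0 -0.083 -0.136 0 0 0 0.333")

```text
clock: 9.8
eef_pos: [0.5477, -0.17, -0.0107]
tool_rot: [0.745, 0.585, -0.251, 0.198]
ft_force: [0.3, 0.9, 1.5]
grip_width: 0.0429
grasp_force: 0.9
```

```bash
python3 see.py s5.png; python3 plan.py .36 .42 9
```

```text
blue [231, 281, 97, 22, 2014]
blue [367, 280, 39, 31, 753]
blue [161, 283, 30, 24, 481]
blue [224, 307, 115, 42, 3942]
blue [281, 352, 60, 5, 188]
top [[352, 209], [344, 246], [363, 250], [364, 242], [377, 234], [385, 234], [388, 218]] [[0.606, -0.167], [0.503, -0.142], [0.492, -0.195], [0.514, -0.198], [0.536, -0.234], [0.536, -0.257], [0.581, -0.266]]
t 9.9 p [ 0.5482 -0.1695 -0.011 ] yaw -0.241 tilt 0.651 F [-1.2  0.5  2. ] w 0.0425 q [ 0.05  0.71 -0.02  1.06 -0.62  1.93]
0.367 [-0.005 -0.014 -0.002  0.002  0.     0.037] C [ 0.536 -0.221 -0.212  0.65 ]
0.373 [-0.009 -0.025 -0.002  0.002  0.     0.067] C [ 0.535 -0.227 -0.188  0.65 ]
0.38 [-0.014 -0.038 -0.002  0.002  0.001  0.103] C [ 0.534 -0.234 -0.16   0.65 ]
0.387 [-0.019 -0.052 -0.002  0.002  0.001  0.139] C [ 0.533 -0.241 -0.132  0.65 ]
0.393 [-0.022 -0.063 -0.002  0.002  0.001  0.169] C [ 0.532 -0.247 -0.108  0.65 ]
0.4 [-0.026 -0.077 -0.002  0.002  0.001  0.205] C [ 0.532 -0.253 -0.08   0.65 ]
0.407 [-0.03  -0.091 -0.002  0.002  0.001  0.241] C [ 0.531 -0.26  -0.052  0.65 ]
0.413 [-0.032 -0.103 -0.002  0.001  0.001  0.271] C [ 0.531 -0.266 -0.028  0.65 ]
0.42 [-0.035 -0.117 -0.002  0.001  0.001  0.307] C [ 0.531 -0.273  0.     0.65 ]
```

>>> step_arm(targets="0 -0.005 -0.014 0 0 0 0.037; 0 -0.009 -0.025 0 0 0 0.067; 0 -0.014 -0.038 0 0 0 0.103; 0 -0.019 -0.052 0 0 0 0.139; 0 -0.022 -0.063 0 0 0 0.169; 0 -0.026 -0.077 0 0 0 0.205; 0 -0.03 -0.091 0 0 0 0.241; 0 -0.032 -0.103 0 0 0 0.271; 0 -0.035 -0.117 0 0 0 0.307; 0 -0.035 -0.117 0 0 0 0.307")

```text
clock: 10.73
eef_pos: [0.5316, -0.2279, -0.0113]
tool_rot: [0.67, 0.67, -0.225, 0.227]
ft_force: [1.4, 1.2, 2.2]
grip_width: 0.0429
grasp_force: 1.1
```

```bash
python3 see.py s6.png; python3 plan.py .42 .50 9
```

```text
blue [231, 283, 97, 21, 1994]
blue [368, 282, 37, 29, 685]
blue [160, 284, 29, 23, 450]
blue [224, 309, 115, 42, 3924]
blue [280, 353, 61, 5, 175]
top [[278, 257], [268, 260], [274, 282], [272, 262]] [[0.473, 0.041], [0.464, 0.069], [0.404, 0.052], [0.459, 0.058]]
top [[404, 215], [368, 217], [370, 253], [388, 253], [392, 241], [400, 233], [406, 233]] [[0.589, -0.311], [0.584, -0.211], [0.483, -0.214], [0.483, -0.263], [0.516, -0.275], [0.539, -0.298], [0.539, -0.315]]
t 10.83 p [ 0.5317 -0.2278 -0.0113] yaw 0.0 tilt 0.651 F [0.1 0.7 3. ] w 0.043 q [-0.04  0.58 -0.29  0.67 -0.65  1.52]
0.429 [-0.002 -0.018 -0.001  0.001  0.002 -0.   ] C [ 0.531 -0.282  0.     0.65 ]
0.438 [-0.002 -0.036 -0.001  0.001  0.002 -0.   ] C [ 0.531 -0.291  0.     0.65 ]
0.447 [-0.002 -0.054 -0.001  0.001  0.002 -0.   ] C [ 0.531 -0.3    0.     0.65 ]
0.456 [-0.002 -0.072 -0.001  0.001  0.002 -0.   ] C [ 0.531 -0.309  0.     0.65 ]
0.464 [-0.002 -0.088 -0.001  0.001  0.002 -0.   ] C [ 0.531 -0.317  0.     0.65 ]
0.473 [-0.002 -0.106 -0.001  0.001  0.002 -0.   ] C [ 0.531 -0.326  0.     0.65 ]
0.482 [-0.002 -0.124 -0.001  0.001  0.002 -0.   ] C [ 0.531 -0.335  0.     0.65 ]
0.491 [-0.002 -0.142 -0.001  0.001  0.002 -0.   ] C [ 0.531 -0.344  0.     0.65 ]
0.5 [-0.002 -0.16  -0.001  0.001  0.002 -0.   ] C [ 0.531 -0.353  0.     0.65 ]
```

>>> step_arm(targets="0 -0.002 -0.018 0.002 0 0 0; 0 -0.004 -0.036 0.002 0 0 0; 0 -0.006 -0.054 0.002 0 0 0; 0 -0.008 -0.072 0.002 0 0 0; 0 -0.008 -0.088 0.002 0 0 0; 0 -0.008 -0.106 0.002 0 0 0; 0 -0.008 -0.124 0.002 0 0 0; 0 -0.008 -0.142 0.002 0 0 0; 0 -0.008 -0.16 0.002 0 0 0; 0 -0.008 -0.16 0.002 0 0 0")

```text
clock: 11.67
eef_pos: [0.5267, -0.3102, -0.0101]
tool_rot: [0.67, 0.669, -0.226, 0.227]
ft_force: [0.0, -0.3, -0.4]
grip_width: 0.0429
grasp_force: 0.0
```

```bash
python3 see.py s7.png; python3 plan.py .50 .57 7
```

```text
blue [160, 281, 32, 25, 530]
blue [231, 280, 97, 21, 2016]
blue [367, 280, 37, 29, 719]
blue [224, 306, 115, 42, 3976]
top [[304, 250], [268, 260], [278, 297], [314, 287]] [[0.492, -0.031], [0.464, 0.069], [0.363, 0.041], [0.391, -0.058]]
top [[398, 218], [399, 255], [417, 255], [421, 244], [419, 218]] [[0.58, -0.294], [0.478, -0.293], [0.478, -0.343], [0.508, -0.355], [0.58, -0.352]]
t 11.77 p [ 0.5267 -0.3091 -0.0103] yaw -0.0 tilt 0.652 F [0.6 0.3 0.2] w 0.0429 q [-0.19  0.57 -0.31  0.55 -0.64  1.33]
0.51 [ 0.008 -0.018 -0.003  0.002  0.001  0.001] C [ 0.531 -0.363  0.     0.65 ]
0.52 [ 0.008 -0.038 -0.003  0.002  0.001  0.001] C [ 0.531 -0.373  0.     0.65 ]
0.53 [ 0.008 -0.058 -0.003  0.002  0.001  0.001] C [ 0.531 -0.383  0.     0.65 ]
0.54 [ 0.008 -0.078 -0.003  0.002  0.001  0.001] C [ 0.531 -0.393  0.     0.65 ]
0.55 [ 0.008 -0.098 -0.003  0.002  0.001  0.001] C [ 0.531 -0.403  0.     0.65 ]
0.56 [ 0.008 -0.118 -0.003  0.002  0.001  0.001] C [ 0.531 -0.413  0.     0.65 ]
0.57 [ 0.008 -0.138 -0.003  0.002  0.001  0.001] C [ 0.531 -0.423  0.     0.65 ]
```

>>> step_arm(targets="0 0 -0.016 0 0 0 0; 0 0 -0.032 0 0 0 0; 0 0 -0.048 0 0 0 0; 0 0 -0.064 0 0 0 0; 0 0 -0.08 0 0 0 0; 0 0 -0.096 0 0 0 0; 0 0 -0.104 0 0 0 0; 0 0 -0.104 0 0 0 0")

```text
clock: 12.43
eef_pos: [0.5277, -0.3615, -0.0094]
tool_rot: [0.67, 0.669, -0.226, 0.228]
ft_force: [-0.1, 1.1, 2.3]
grip_width: 0.043
grasp_force: 1.2
```

```bash
python3 see.py s8.png; python3 -c "
from h import *
st();snap('scene','scene8.png')"
```

```text
blue [159, 281, 33, 26, 557]
blue [231, 281, 97, 20, 1916]
blue [367, 280, 38, 29, 711]
blue [227, 306, 105, 14, 1419]
top [[304, 251], [268, 260], [278, 297], [314, 287]] [[0.489, -0.031], [0.464, 0.069], [0.363, 0.041], [0.391, -0.058]]
top [[416, 218], [417, 250], [420, 254], [419, 218]] [[0.58, -0.344], [0.492, -0.343], [0.481, -0.351], [0.58, -0.352]]
t 12.53 p [ 0.5275 -0.3611 -0.0096] yaw 0.0 tilt 0.653 F [0.6 0.9 1.7] w 0.0428 q [-0.28  0.58 -0.29  0.49 -0.62  1.22]
```

>>> step_arm(targets="0 0 -0.012 0 0 0 0; 0 0 -0.024 0 0 0 0; 0 0 -0.036 0 0 0 0; 0 0 -0.036 0 0 0 0; 0 0 -0.036 0 0 0 0")

```text
clock: 13.0
eef_pos: [0.5288, -0.3795, -0.0075]
tool_rot: [0.67, 0.669, -0.226, 0.229]
ft_force: [-0.4, 2.0, 8.4]
grip_width: 0.0426
grasp_force: 4.2
```

```bash
python3 see.py s9.png; python3 -c "
from h import *
st();snap('scene','scene9.png')"
```

```text
blue [159, 283, 32, 22, 471]
blue [231, 282, 97, 17, 1558]
blue [368, 282, 37, 22, 598]
top [[304, 251], [268, 260], [278, 297], [314, 287]] [[0.489, -0.031], [0.464, 0.069], [0.363, 0.041], [0.391, -0.058]]
t 13.1 p [ 0.5288 -0.3795 -0.0075] yaw 0.001 tilt 0.656 F [-0.5  1.6  9.2] w 0.0427 q [-0.31  0.58 -0.28  0.47 -0.62  1.18]
```

The upward 9 N suggests the tile is tipping and its rear edge is caught under the finger end faces. I'll draw back to release it.

>>> step_arm(targets="0 0 0.016 0 0 0 0; 0 0 0.032 0 0 0 0; 0 0 0.048 0 0 0 0; 0 0 0.064 0 0 0 0; 0 0 0.064 0 0 0 0")

```text
clock: 13.57
eef_pos: [0.527, -0.3438, -0.0113]
tool_rot: [0.669, 0.672, -0.226, 0.226]
ft_force: [-0.6, 0.8, -1.0]
grip_width: 0.0426
grasp_force: 0.0
```

```bash
python3 see.py s10.png; python3 -c "
from h import *
st();a=snap('scene','scene10.png')
b=cv2.imread('pics/scene10.png')[150:370,30:260];w=cv2.imread('pics/s10.png')[180:400,150:420];t=cv2.imread('pics/ts10.png')[180:300,390:530]
r=lambda i:cv2.resize(i,(400,300))
cv2.imwrite('pics/m10.png',np.vstack([np.hstack([r(b),r(w)]),np.hstack([r(t),r(cv2.imread('pics/scene9.png')[150:370,30:260])])]))"
```

```text
top [[304, 251], [268, 260], [278, 297], [314, 287]] [[0.489, -0.031], [0.464, 0.069], [0.363, 0.041], [0.391, -0.058]]
t 13.67 p [ 0.5274 -0.3451 -0.0107] yaw 0.003 tilt 0.651 F [0.3 0.6 0.6] w 0.0426 q [-0.26  0.57 -0.3   0.5  -0.63  1.25]
```

View pics/m10.png

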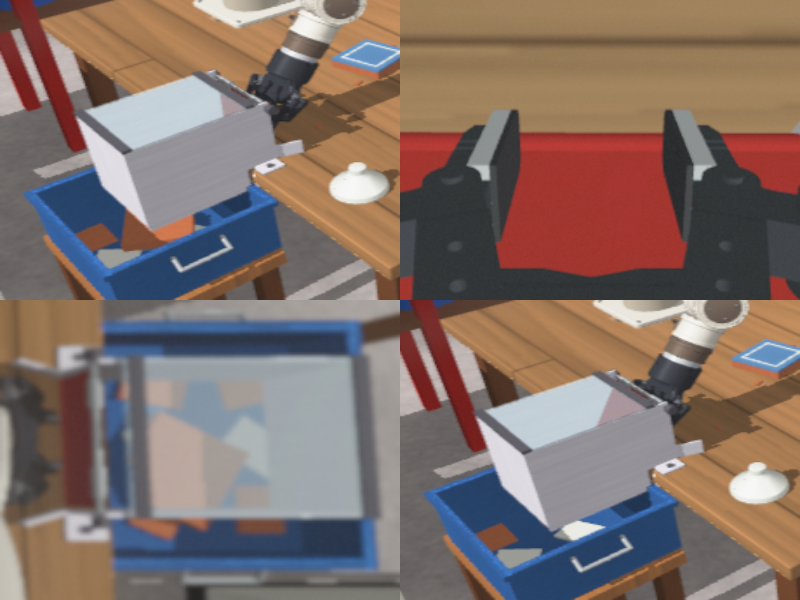

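The tile has dropped into the bin and lies terracotta side up, around (190,450) in the mosaic. The red flap is down behind the fingers. I'll withdraw clear of it.

>>> step_arm(targets="0 0 0.03 0 0 0 0; 0 0 0.06 0 0 0 0; 0 0 0.1 0 0 0 0; 0 0 0.15 0.02 0 0 0; 0 0 0.2 0.05 0 0 0; 0 0 0.2 0.1 0 0 0; 0 0 0.2 0.12 0 0 0; 0 0 0.2 0.12 0 0 0; 0 0 0.2 0.12 0 0 0; 0 0 0.2 0.12 0 0 0")

```text
clock: 14.55
eef_pos: [0.5264, -0.2464, 0.0486]
tool_rot: [0.67, 0.67, -0.226, 0.226]
ft_force: [0.1, 1.3, -0.2]
grip_width: 0.0429
grasp_force: 0.0
```

>>> step_arm(targets="0 0 0 0 0 0 0; 0 0 0 0 0 0 0; 0 0 0 0 0 0 0; 0 0 0 0 0 0 0; 0 0 0 0 0 0 0; 0 0 0 0 0 0 0; 0 0 0 0 0 0 0; 0 0 0 0 0 0 0; 0 0 0 0 0 0 0; 0 0 0 0 0 0 0")

```text
clock: 15.38
eef_pos: [0.5275, -0.2457, 0.0497]
tool_rot: [0.67, 0.67, -0.225, 0.227]
ft_force: [-0.4, 0.4, 0.2]
grip_width: 0.0428
grasp_force: 0.0
```

Run:
```python
from h import *
st()
a=snap('top','e1.png').astype(int);b=cv2.cvtColor(cv2.imread('pics/top1.png'),cv2.COLOR_BGR2RGB).astype(int)
def red(i): 
    h=cv2.cvtColor(i.astype(np.uint8),cv2.COLOR_RGB2HSV)[205:270,405:435]; m=((h[...,0]<8)|(h[...,0]>172))&(h[...,1]>150); ys,xs=np.where(m); return m.sum(),xs.min()+405,np.median(xs)+405,xs.max()+405
print(red(a),red(b))
for n,(x0,y0,x1,y1) in dict(lid=(375,137,412,172),whole=(265,247,318,300),spat=(240,135,300,155),brush=(178,200,198,275),jar=(122,182,162,215),cup=(122,245,162,275),pin=(88,180,112,295)).items():
    print(n,np.abs(a-b)[y0:y1,x0:x1].mean().round(1))
print(bot.job_done())
```

```text
t 15.38 p [ 0.5275 -0.2457  0.0497] yaw 0.002 tilt 0.651 F [-0.4  0.4  0.2] w 0.0428 q [-0.07  0.48 -0.26  0.78 -0.65  1.48]
(np.int64(28), np.int64(412), np.float64(413.0), np.int64(415)) (np.int64(27), np.int64(411), np.float64(413.0), np.int64(414))
lid 2.1
whole 24.7
spat 2.4
brush 19.3
jar 2.6
cup 20.5
pin 19.1
the job is handed in; nothing more can be done
None
```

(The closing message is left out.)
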